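# Set an eyelet in a key tag with the hand eyelet press

### The arm

A 7-joint arm with a two-finger parallel gripper is mounted at the origin on the work surface. World frame = base frame: x ahead of the robot, y to its left, z up, the work surface at z = 0. Lengths are in mm, angles in degrees, forces in N, time in s.
With the tool pointing down it reaches from about 400 to 850 mm from the base axis. Payload 6.9 kg.
Tool frame: the origin (TCP) lies between the finger pads, 19 mm behind the fingertips; this is the grasp point; z points along the fingers, y is the direction in which the jaws open and shut (so a half turn about z gives the same grasp; the last joint's range is limited). The gripper opens to 85 mm and grips with 20 to 120 N. Pads are 22 mm wide; open, the fingers measure 114 mm over their backs; the gripper's body (76 mm by 85 mm) begins 54 mm behind the grasp point. The pads swing forward as they close: fully open they stand 13 mm farther back than shut.
Start: joints at [72.393, 29.078, -13.613, 85.955, 7.202, 65.827, -8.869], TCP at [250.705, -572.502, 249.975] pointing down, gripper open.
Joint ranges: [-176.47, 176.47], [-13.61, 117.27], [-81.72, 77.17], [0.22, 143.17], [-87.28, 267.28], [10, 112.55], [-165.47, 165.47]. Speed limits (degrees/s): [136.94, 136.94, 180, 180, 180, 180, 180].

### API

Orientations are given as [roll, pitch, yaw] about the fixed x, y, z axes, in that order (R = Rz(yaw) Ry(pitch) Rx(roll)).
In Python, from station import arm gives the robot as it stands. The module is installed in compiled form; this text tells all that it offers.
- The arm moves only by the tool jog_arm, never from a script. Its argument "rows" is a list of rows, each an object with "offset": the shift along the world's x, y, z in cm, a list of three; "twist": the turn, a rotation vector about the world's x, y, z in units of 5 degrees (1.0 is 5 degrees), a list of three. In form: [{"offset": [dx, dy, dz], "twist": [wx, wy, wz]}, ...]. A call has 1 to 5 rows; each row shifts and turns the commanded pose from where the row before left it; what a row does not reach is not made up. A row lasts 1/12 s, in which the tool goes at most 41.7 mm and 7.16 degrees, less where a joint would pass 70% of its speed; a pose out of reach is approached as far as the arm can. A call with a gripper value outside its range is refused whole. "hand" is the closure, from 0 (fully open) to 1 (shut), set as the call begins (left out, the last holds). The fingers move at their own pace and stop on an object; "grip_force" is the grip in N (left out, the last holds). Time passes only in rows, so rows that do not move let the fingers close. It gives the time, the measured TCP pose, the force and the opening at its end, in the units of the state.
- arm.state(): the state, without advancing time (a new reading comes with each control period).
- arm.grab_frame(name): name is "scene" or "top" or "wrist"; returns the picture (480x640x3 uint8, red, green, blue); there is no depth.
- arm.get_calibration(name): a dict with "fx", "fy", "cx", "cy" (pixels), "xyz" and "orientation" of the camera in the world; the wrist camera has in their place "T_tool_cam" (4x4, takes a point from camera to tool coordinates, whose origin is the TCP and whose axes are the flange's). Camera axes: x right, y down, z forward; pixel columns grow to the right and rows downward; lengths in mm; the calibration is good to about 2 mm. A picture is of the moment at which its call begins: read the wrist's pose just before it. get_calibration takes no time and is no camera call.
- arm.close_job(): hands the job in, once; it reports no verdict.
The state is a dict: "t": time; "joint_positions": joint angles; "joint_velocities": joint speeds; "joint_torque": joint torques, N m; "ee_pos": TCP position; "tcp_rot": TCP orientation; "wrist_force": force on the tool from outside, world axes, zero at the start; "wrist_torque": the same for the moment, N m; "finger_gap": opening from 0.0 (shut) to 1.0 (fully open).
Only numpy, scipy, OpenCV 4.12 (cv2) and the standard library are available. Lean on these libraries where they do the work, as an engineer would, in place of code of your own. Each camera call takes 0.05 s, during which the arm holds its last target. There are 200 camera calls.

### The job

Set the brass eyelet in the wooden key tag: put the tag's hole over the eyelet standing on the press, with the tag's tail out to the left of the press as the robot sees it, so that the tag lies flat on the press's work table, and let go of it. Then push the press's long spring-return lever down through its first two clicks to the third, with the tag still flat on the eyelet, and hold it down there: you finish while still holding the lever down. Leave the other things on the desk where they are.

Things in the scene. Friction and masses are not known exactly. Their poses are not given: they have to be found in the camera images.
- press: Grey C-frame eyelet press, fixed; base 200 x 90 mm. Origin: centre of its underside on the desk; z up, +x from front to back column (away from the robot at yaw 0), +y its left, where the tag goes in. Column (x 30 to 95 mm) and head (x -25 to 85 mm, z up to 126 mm) lie within 17 mm of the plane y = 0. Work table: flat plate, top 40 mm up, x -51 to 35 mm, y -35 to 55 mm.
- eyelet (a point): Foot of the brass eyelet on the work table's top (40 mm above the press's origin, on its z axis). Barrel 9 mm in diameter, 8 mm high; a tapered steel pilot pin rises from it to 13.5 mm above the table. Table top to the raised ram above it: 37 mm; to the ram guide: 45 mm.
- ram_face (a point): Centre of the lower face of the ram, a 20 mm round steel die right above the eyelet. It is 37 mm above the work table with the lever up and 7.5 mm above it at the third click. The gripper does not fit under the head: keep the TCP more than 65 mm out in press +y from here and hold the tag by its tail.
- press_lever (a joint): Lever of the press, rad: 0 fully up (as at the start, 0.52 rad above level), growing as it is pushed down. Clicks at 0.16, 0.32 and 0.48; end stop 0.51. A spring returns it to 0 from anywhere when let go. Pushing at the pad takes about 7 to 12 N at first, 11 to 15 N near the third click.
- lever_hinge (a point): Lever's hinge, on the press's plane y = 0, 56 mm behind the eyelet (press +x) and 135 mm above the desk; the hinge line runs along the press's y axis. The steel lever, 18 mm wide, reaches 210 mm from here towards the press's -x (towards the robot), over the head.
- lever_pad (a point): Where to push: top face of the lever's black plastic grip (the front 85 mm of the lever, 30 mm wide, 18 mm thick), 185 mm along the lever from its hinge. With the lever up it is 100 mm in front of the eyelet (press -x) and 235 mm above the desk; at the third click 128 mm in front and 151 mm above the desk. Moves with the lever.
- tag: Key tag, light plywood plate 110 x 38 x 6 mm, about 22 g, loose, flat on the desk at the start. Origin: centre of its underside; +x along it towards the end with the hole, z up. Good grip: across its 38 mm width on the tail, 33 mm behind its centre (74 mm from the hole's centre): on the press that part hangs clear of the work table's edge.
- tag_eye (a point): Centre of the tag's 13 mm hole at its underside, 41 mm from the tag's centre, 14 mm from its end.
- pencil_box: Bystander: closed wooden pencil box 200 x 70 x 44 mm; origin at the centre of its underside, x along its length.
- hole_punch: Bystander: low steel two-hole punch 100 x 120 mm, 70 mm high, with a broad short lever; origin at the centre of its underside.
- gel_pen: Bystander: black gel pen, 150 mm long, 11 mm thick; origin on its underside, x along it.
- highlighter: Bystander: flat yellow highlighter, 110 x 24 x 14 mm; origin on its underside, x along it.
Not all that is in view belongs to the job. Several things look just like the tag: the one meant starts farthest to the robot's right.

How it is judged (in metres and radians):
On the way, in this order (a step that is already met when the one before it is completed fails the run):
1. the tag lies flat on the work table with its hole over the eyelet, let go, tail to the left, the lever still up (horizontal distance between tag_eye and eyelet below 0.005 m and z of tag_eye in the frame of press below 0.0425 m and angle between tag's own z axis and vertical below 0.06 rad and y of tag in the frame of press above 0.02 m and contact force between the fingers and tag below 0.1 N and value of joint press_lever below 0.1 rad), for 0.3 s.
2. the lever is pushed down to its third click (value of joint press_lever above 0.44 rad), for 0.3 s.
At the end, for the whole second after the job is handed in: The robot holds the lever down at its third click (above 0.44 rad, pushed with over 2 N); the tag, not gripped, lies flat (within 0.06 rad, hole at most 2.5 mm above the table) with its hole over the eyelet (within 5 mm) and its middle over 20 mm to the left of the press mid plane (value of joint press_lever above 0.44 rad and contact force between any of the fingers, the arm and press_lever above 2 N and horizontal distance between tag_eye and eyelet below 0.005 m and z of tag_eye in the frame of press below 0.0425 m and angle between tag's own z axis and vertical below 0.06 rad and y of tag in the frame of press above 0.02 m and contact force between the fingers and tag below 0.1 N); the arm keeps its last pose, push and grip.
It fails at once if a bystander (pencil box, hole punch, pen or highlighter) is moved by more than 30 mm (distance of any of pencil_box, hole_punch, gel_pen, highlighter from where it was at the start of the episode above 0.03 m).
It also fails if it takes over 58 s, if anything falls off the work surface, if the arm or the gripper's body presses on something with over 40 N, if the wrist force passes 120 N, or if a joint passes its speed limit or range.

## Working session

There is one attempt and no reset: what is moved stays moved. The work goes in short steps, Python scripts to look and compute and a tool call to move; the robot and the scene stay as the last step left them, time stands still between calls to the robot, and variables do not carry over. Pictures are saved under pics/ and viewed, about 8 in all and at most 12, crops included, and the job is handed in when it is done.

Besides the shell and the picture viewer there is one more tool, called in YAML: its name, and indented under it one key for each argument. jog_arm: Moves the arm, as the interface text tells. Its arguments: {"type":"object","properties":{"rows":{"type":"array"},"hand":{"type":"number"},"grip_force":{"type":"number"}},"required":["rows"]}

```bash
mkdir -p pics; python3 - <<'E'
from station import arm
import cv2
print(arm.state())
for n in("scene","top"):
    print(n,arm.get_calibration(n)); cv2.imwrite(f"pics/{n}0.png",arm.grab_frame(n)[:,:,::-1])
print(arm.get_calibration("wrist"))
E
```

```text
{'t': 0.0, 'joint_positions': array([ 72.39250087,  29.12540447, -13.60930101,  86.00874059,
         7.201941  ,  65.82642592,  -8.86758422]), 'joint_velocities': array([-0.02848787, -0.04534395,  0.02884172,  0.037961  ,  0.03078074,
       -0.02125308, -0.03730228]), 'joint_torque': array([-1.16791518e-03, -6.20601940e+01, -2.18693018e+00, -2.49661875e+01,
        1.27903250e-02,  1.18038920e-02,  4.10764005e-05]), 'ee_pos': array([ 250.48375206, -572.10047809,  249.13098044]), 'tcp_rot': array([-1.79898261e+02,  1.67049077e-03,  2.36550777e+01]), 'wrist_force': array([ 0.21428376,  0.07685247, -0.56212873]), 'wrist_torque': array([-0.01451659,  0.04293894, -0.01503759]), 'finger_gap': 0.9984867981901869}
scene {'fx': 508.8237052857696, 'fy': 508.8237052857696, 'cx': 321.99016249386256, 'cy': 239.64969198928048, 'xyz': array([1139.88524406, -625.51011321,  945.49521667]), 'orientation': array([-131.63841014,   -0.74930304,   46.0344376 ])}
top {'fx': 461.3711884076533, 'fy': 461.3711884076533, 'cx': 328.88034281790385, 'cy': 243.28946108798257, 'xyz': array([ 421.65035227,  -19.28345627, 1413.60154904]), 'orientation': array([-174.5734799 ,    1.11532175,  -88.76845909])}
{'fx': 341.46486528958457, 'fy': 341.46486528958457, 'cx': 319.3951647918127, 'cy': 237.87238596690844, 'T_tool_cam': array([[ 8.69528997e-04, -9.66028768e-01, -2.58433094e-01,
         6.53326449e+01],
       [ 9.99999610e-01,  8.79329884e-04,  7.76630179e-05,
         1.16949599e+00],
       [ 1.52223233e-04, -2.58433060e-01,  9.66029156e-01,
        -1.23551177e+02],
       [ 0.00000000e+00,  0.00000000e+00,  0.00000000e+00,
         1.00000000e+00]])}
```

View pics/top0.png

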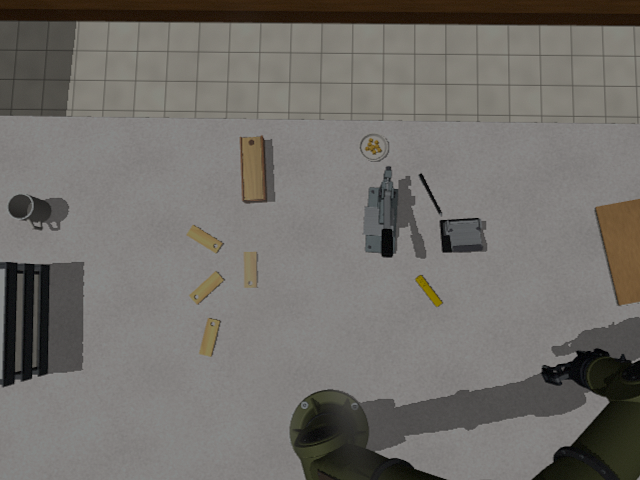

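View pics/scene0.png

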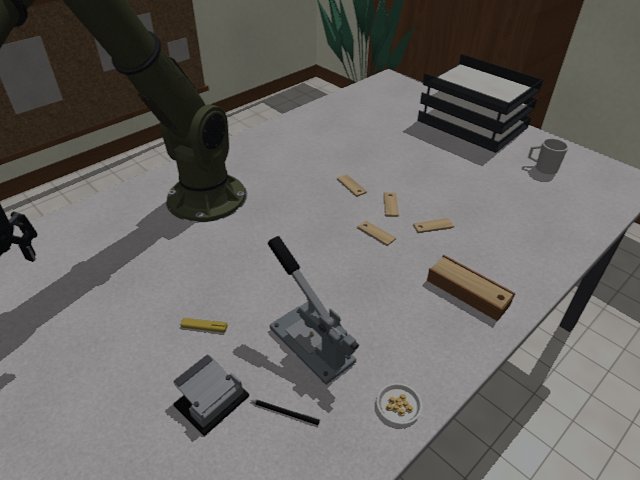

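The top view (up = +x, left = +y) shows four tags. The rightmost, at about (250,270), is the target. The press is at about (382,220) with its lever towards the robot and the punch, pen and highlighter to its right.

```bash
cat > h.py <<'E'
import numpy as np,cv2
from scipy.spatial.transform import Rotation as R
from station import arm
def cam(n,st=None):
    c=arm.get_calibration(n)
    if n=="wrist":
        T=c["T_tool_cam"];Rt=R.from_euler('xyz',st["tcp_rot"],degrees=True).as_matrix()
        return c,Rt@T[:3,:3],Rt@T[:3,3]+st["ee_pos"]
    return c,R.from_euler('xyz',c["orientation"],degrees=True).as_matrix(),np.array(c["xyz"])
def ray(C,uv):
    c,Rm,p=C;d=Rm@np.array([(uv[0]-c["cx"])/c["fx"],(uv[1]-c["cy"])/c["fy"],1]);return p,d/np.linalg.norm(d)
def onz(C,uv,z):
    p,d=ray(C,uv);return p+d*(z-p[2])/d[2]
def proj(C,X):
    c,Rm,p=C;q=Rm.T@(np.array(X)-p);return np.array([c["fx"]*q[0]/q[2]+c["cx"],c["fy"]*q[1]/q[2]+c["cy"]])
E
python3 - <<'E'
from h import *
im=cv2.imread("pics/top0.png");C=cam("top")
hsv=cv2.cvtColor(im,cv2.COLOR_BGR2HSV)
m=((hsv[...,0]>10)&(hsv[...,0]<30)&(hsv[...,1]>60)&(hsv[...,2]>110)).astype(np.uint8)*255
for c in cv2.findContours(m,cv2.RETR_EXTERNAL,cv2.CHAIN_APPROX_NONE)[0]:
    a=cv2.contourArea(c)
    if 200<a<1000:
        r=cv2.minAreaRect(c);b=cv2.boxPoints(r)
        w=np.array([onz(C,p,6) for p in b])[:,:2]
        print(r,a,w.mean(0).round(1),np.linalg.norm(np.diff(w,axis=0),axis=1).round(1),w.round(0).tolist())
a=cv2.resize(im[235:305,215:285],(390,390),interpolation=cv2.INTER_CUBIC)
b=cv2.resize(im[155:265,340:420],(400,550),interpolation=cv2.INTER_CUBIC)
o=np.zeros((550,800,3),np.uint8);o[:390,:390]=a;o[:,395:795]=b
cv2.imwrite("pics/c1.png",o)
E
```

```text
((208.8529510498047, 337.0882263183594), (11.884244918823242, 36.62287902832031), 14.03624439239502) 393.5 [263.1 367.6] [108.7  36.4 108.6] [[214.0, 396.0], [320.0, 374.0], [312.0, 339.0], [206.0, 361.0]]
((428.1884765625, 290.7423400878906), (35.08232116699219, 6.928757667541504), 52.12501525878906) 202.0 [ 416.7 -292.2] [ 21.1 104.5  21. ] [[451.0, -251.0], [464.0, -268.0], [382.0, -333.0], [369.0, -316.0]]
((205.93211364746094, 287.4253234863281), (12.108110427856445, 36.189796447753906), 47.72631072998047) 394.5 [412.1 383.4] [109.3  37.5 109.1] [[388.0, 436.0], [463.0, 357.0], [437.0, 331.0], [361.0, 410.0]]
((249.80355834960938, 269.3921813964844), (35.20473861694336, 11.722103118896484), 87.79740142822266) 360.0 [470.  251.2] [ 36.1 107.7  35.8] [[523.0, 273.0], [525.0, 237.0], [417.0, 229.0], [415.0, 265.0]]
((203.78091430664062, 238.5505828857422), (34.34392547607422, 11.977974891662598), 32.0053825378418) 376.0 [562.  397.3] [ 36.8 108.   36.6] [[573.0, 453.0], [605.0, 435.0], [550.0, 342.0], [519.0, 360.0]]
```

View pics/c1.png

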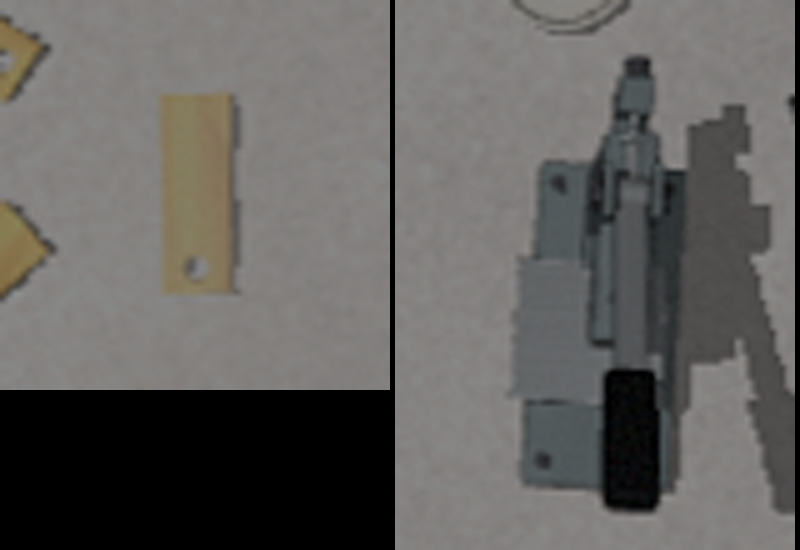

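The target tag's hole is at its near (−x) end. In the crop it's at about (195,268), which is full-image (250,283). Next I'll move to a viewpoint over the left side of the press.

jog_arm:
  rows:
    - {"offset": [1.0,2.8,2.0],"twist": [0,0,-0.2]}
    - {"offset": [1.0,2.8,2.0],"twist": [0,0,-0.2]}
    - {"offset": [1.0,2.8,2.0],"twist": [0,0,-0.2]}
    - {"offset": [1.0,2.8,2.0],"twist": [0,0,-0.2]}
    - {"offset": [1.0,2.8,2.0],"twist": [0,0,-0.2]}
  hand: 0

```text
t: 0.52
ee_pos: [300.8, -430.9, 350.5]
tcp_rot: [-179.9, 0.0, 18.6]
wrist_force: [0.9, -0.8, -0.1]
finger_gap: 1.003
```

jog_arm:
  rows:
    - {"offset": [1.1,3.3,0.6],"twist": [0,0,-0.2]}
    - {"offset": [1.1,3.3,0.6],"twist": [0,0,-0.2]}
    - {"offset": [1.1,3.3,0.6],"twist": [0,0,-0.2]}
    - {"offset": [1.1,3.3,0.6],"twist": [0,0,-0.2]}
    - {"offset": [1.1,3.3,0.6],"twist": [0,0,-0.2]}

```text
t: 0.93
ee_pos: [355.7, -265.7, 380.1]
tcp_rot: [-180.0, 0.0, 13.6]
wrist_force: [0.8, -0.5, 0.1]
finger_gap: 0.999
```

jog_arm:
  rows:
    - {"offset": [1.1,3.3,0],"twist": [0,0,-0.2]}
    - {"offset": [1.1,3.3,0],"twist": [0,0,-0.2]}
    - {"offset": [1.1,3.3,0],"twist": [0,0,-0.2]}
    - {"offset": [1.1,3.3,0],"twist": [0,0,-0.2]}
    - {"offset": [1.1,3.3,0],"twist": [0,0,-0.2]}

```text
t: 1.35
ee_pos: [410.6, -100.8, 379.9]
tcp_rot: [180.0, 0.0, 8.6]
wrist_force: [1.4, -1.1, -1.0]
finger_gap: 1.005
```

jog_arm:
  rows:
    - {"offset": [1.1,3.3,0],"twist": [0,0,-0.2]}
    - {"offset": [1.1,3.3,0],"twist": [0,0,-0.2]}
    - {"offset": [1.1,3.3,0],"twist": [0,0,-0.2]}
    - {"offset": [1.1,3.3,0],"twist": [0,0,-0.2]}
    - {"offset": [1.1,3.3,0],"twist": [0,0,-0.2]}

```text
t: 1.77
ee_pos: [465.7, 64.0, 379.9]
tcp_rot: [180.0, 0.0, 3.6]
wrist_force: [0.8, -0.4, -0.4]
finger_gap: 0.997
```

```bash
python3 - <<'E'
from h import *
import pickle
s=arm.state();im=arm.grab_frame("wrist")[:,:,::-1];s=arm.state()
cv2.imwrite("pics/w1.png",im);pickle.dump(s,open("pics/w1.pkl","wb"))
print(s["t"],s["ee_pos"],s["tcp_rot"],s["joint_positions"],s["wrist_force"])
E
```

```text
1.8167 [466.69610326  71.46206799 379.97353944] [-1.79719034e+02 -7.97496048e-02  3.94916677e+00] [  17.1813311    11.76777642  -36.20371134   93.72308729    6.85190054
   76.67847416 -106.06322297] [1.80890297 5.14485977 1.52144222]
```

View pics/w1.png

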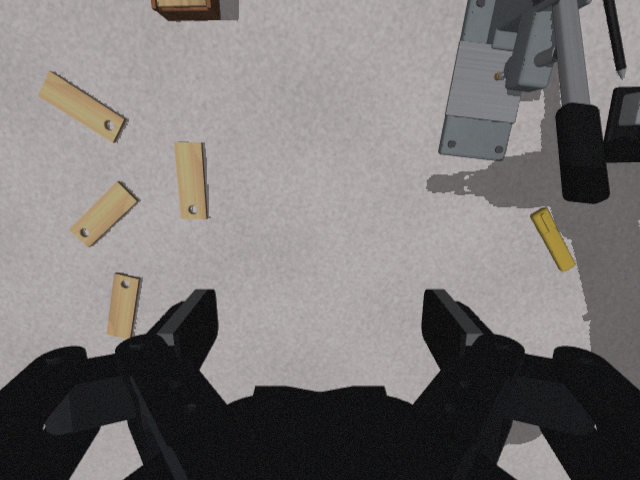

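The wrist view shows the target tag at about (192,180) with its hole at (193,209). The eyelet is visible at about (499,76), next to the work table's front edge. I'll retake the picture now the arm has settled and measure from it.

```bash
python3 - <<'E'
from h import *
import pickle
s=arm.state();im=arm.grab_frame("wrist")[:,:,::-1].copy()
cv2.imwrite("pics/w2.png",im);pickle.dump(s,open("pics/w2.pkl","wb"))
print(s["t"],s["ee_pos"],s["tcp_rot"]);C=cam("wrist",s)
hsv=cv2.cvtColor(im,cv2.COLOR_BGR2HSV)
m=((hsv[...,0]>10)&(hsv[...,0]<30)&(hsv[...,1]>60)&(hsv[...,2]>110)).astype(np.uint8)*255
cs,h=cv2.findContours(m,cv2.RETR_CCOMP,cv2.CHAIN_APPROX_NONE)
for i,c in enumerate(cs):
    a=cv2.contourArea(c)
    if a<15: continue
    r=cv2.minAreaRect(c);b=cv2.boxPoints(r)
    w=np.array([onz(C,p,6) for p in b])[:,:2];ct=onz(C,r[0],6)
    e=np.diff(w,axis=0);L=np.linalg.norm(e,axis=1);d=e[L[:2].argmax()]
    print(h[0][i][3],np.round(r[0],1),a,w.mean(0).round(1),L.round(1),"dir",np.degrees(np.arctan2(d[1],d[0])).round(2))
cr=cv2.resize(im[0:170,420:560],None,fx=3.5,fy=3.5,interpolation=cv2.INTER_CUBIC);cv2.imwrite("pics/c2.png",cr)
E
```

```text
1.8167 [466.69610326  71.46206799 379.97353944] [-1.79719034e+02 -7.97496048e-02  3.94916677e+00]
-1 [127.2 305.8] 1401.0 [264.5 366.4] [113.7  37.9 113.8] dir -12.68
0 [130.8 283.8] 65.5 [304.5 357.7] [14.8 13.9 14.9] dir -43.2
-1 [559.7 243.4] 928.5 [ 416.2 -295.3] [ 23.4 107.1  24.4] dir -142.29
-1 [109.1 214.6] 1781.5 [412.5 382.4] [109.1  37.7 110.8] dir -46.12
13 [ 91. 232.] 69.0 [384.5 411.5] [14.1 13.9 14.2] dir -45.01
-1 [196.8 181. ] 1880.0 [470.7 250.5] [ 37.7 110.9  40. ] dir -177.62
15 [199.  209.5] 73.5 [430.5 248.2] [13.5 14.8 13.5] dir -85.95
-1 [ 88.7 106.7] 2250.5 [562.7 395.8] [ 38.1 112.9  39.2] dir -120.21
18 [116.5 125. ] 88.0 [541.8 360.3] [13.4 15.3 13.4] dir -86.02
-1 [217.5   4. ] 19.5 [699. 219.] [3.8 9.  3.8] dir 179.67
-1 [190.5   3.5] 291.0 [697.2 253.5] [60.   7.8 60.3] dir -86.11
-1 [162.2   4.3] 24.5 [693.9 289.6] [ 4.9 10.   5. ] dir -173.35
```

View pics/c2.png

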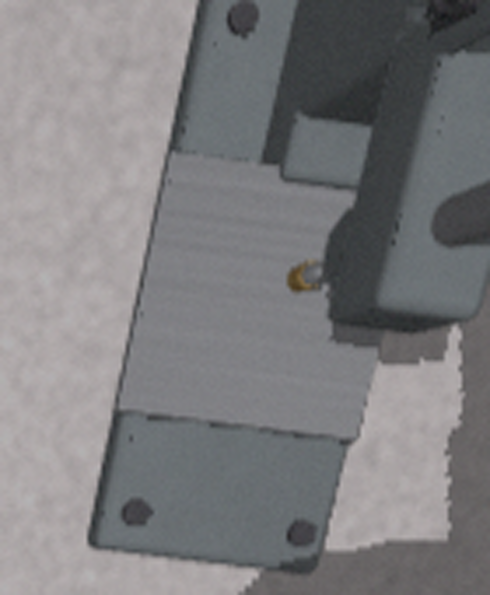

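The crop shows the work table's corners at about (172,150), (117,410) and (355,440), and the brass eyelet at about (302,277). I'll compute the press pose from the table at z=40 and cross-check with the top view.

```bash
python3 - <<'E'
from h import *
import pickle
C=cam("wrist",pickle.load(open("pics/w2.pkl","rb")))
P=lambda u,v,z:onz(C,(u/3.5+420-.36,v/3.5-.36),z)[:2]
bl,fl,fr=P(172,150,40),P(117,410,40),P(355,440,40)
print(bl,fl,fr,np.linalg.norm(bl-fl),np.linalg.norm(fl-fr))
a=lambda d:np.degrees(np.arctan2(d[1],d[0]))
print("yaw",a(bl-fl),a(fl-fr)-90,"eyelet foot",P(298,286,40),P(302,277,44))
t=cv2.imread("pics/top0.png")
yl=a(bl-fl);
for yaw in (a(bl-fl),a(fl-fr)-90,):
  c,s_=np.cos(np.radians(yaw)),np.sin(np.radians(yaw));Rm=np.array([[c,-s_],[s_,c]])
  for q,w in((bl,(35,55)),(fl,(-51,55)),(fr,(-51,-35))): print(yaw,q-Rm@np.array(w))
T=cam("top")
q=[onz(T,p,40)[:2] for p in((340+(518-395)/5,155+257/5),(340+(510-395)/5,155+398/5))]
print("top table bl,fl",q,a(q[0]-q[1]))
# lever in top view: black grip centre ends
S=cam("scene");print("scene proj eyelet",proj(S,[*P(302,277,44),44]))
g=cv2.cvtColor(t,cv2.COLOR_BGR2GRAY);m=np.zeros_like(g);m[225:262,375:400]=(g[225:262,375:400]<25)*255
r=cv2.minAreaRect(np.argwhere(m)[:,::-1].astype(np.float32));print("grip",r,onz(T,r[0],226))
E
```

```text
[667.30436457 -96.07053846] [581.31567498 -91.56167776] [ 577.03450357 -180.52969358] 86.10682064572987 89.07096197500925
yaw -3.001584432670523 -2.7549674183679826 eyelet foot [ 627.22923666 -148.75489356] [ 629.40235929 -147.62473482]
-3.001584432670523 [ 629.47238507 -149.16235823]
-3.001584432670523 [ 629.36571097 -149.15676472]
-3.001584432670523 [ 629.79726103 -148.2482527 ]
-2.7549674183679826 [ 629.70125681 -149.32470531]
-2.7549674183679826 [ 629.61317041 -148.94941108]
-2.7549674183679826 [ 629.65782437 -148.02144681]
top table bl,fl [array([665.15974569, -94.84348253]), array([579.67288583, -91.27436167])] -2.3907401300379885
scene proj eyelet [311.90903287 334.49187627]
grip ((387.0, 242.5), (27.0, 10.0), 90.0) [ 538.95685485 -143.65950601  226.        ]
```

The press is at (629.4, −149.0) with yaw −2.9°; all corners agree within 1 mm. The tag centre is (470.7, 250.5) heading 183°. The grasp point is therefore (503.6, 252.2) at yaw 3°. I'll descend.

jog_arm:
  rows:
    - {"offset": [0.37,1.81,-2.8],"twist": [0,0,-0.2]}
    - {"offset": [0.37,1.81,-2.8],"twist": [0,0,0]}
    - {"offset": [0.37,1.81,-2.8],"twist": [0,0,0]}
    - {"offset": [0.37,1.81,-2.8],"twist": [0,0,0]}
    - {"offset": [0.37,1.81,-2.8],"twist": [0,0,0]}

```text
t: 2.28
ee_pos: [484.0, 152.9, 238.5]
tcp_rot: [180.0, 0.0, 2.6]
wrist_force: [0.9, -0.2, 0.2]
finger_gap: 0.999
```

jog_arm:
  rows:
    - {"offset": [0.37,1.81,-2.8],"twist": [0,0,0]}
    - {"offset": [0.37,1.81,-2.8],"twist": [0,0,0]}
    - {"offset": [0.37,1.81,-2.8],"twist": [0,0,0]}
    - {"offset": [0.37,1.81,-2.8],"twist": [0,0,0]}
    - {"offset": [0.37,1.81,-2.8],"twist": [0,0,0]}

```text
t: 2.7
ee_pos: [502.8, 243.4, 98.3]
tcp_rot: [180.0, 0.0, 2.6]
wrist_force: [0.2, 0.5, 0.9]
finger_gap: 0.995
```

jog_arm:
  rows:
    - {"offset": [0,0,0],"twist": [0,0,0]}
    - {"offset": [0,0,0],"twist": [0,0,0]}
    - {"offset": [0,0,0],"twist": [0,0,0]}

```text
t: 2.95
ee_pos: [502.8, 242.6, 100.2]
tcp_rot: [180.0, 0.0, 2.6]
wrist_force: [-0.1, -0.7, -0.3]
finger_gap: 0.998
```

```bash
cat > tag.py <<'E'
from h import *
def tag(name,z,th=6):
    s=arm.state();im=arm.grab_frame("wrist")[:,:,::-1].copy();cv2.imwrite(f"pics/{name}.png",im)
    print(s["t"],s["ee_pos"].round(1),s["tcp_rot"].round(2),s["wrist_force"].round(1),"gap",s["finger_gap"],"j7",s["joint_positions"][6].round(0))
    C=cam("wrist",s);hsv=cv2.cvtColor(im,cv2.COLOR_BGR2HSV)
    m=((hsv[...,0]>10)&(hsv[...,0]<30)&(hsv[...,1]>60)&(hsv[...,2]>70)).astype(np.uint8)*255
    cs,h=cv2.findContours(m,cv2.RETR_CCOMP,cv2.CHAIN_APPROX_NONE)
    for i,c in enumerate(cs):
        a=cv2.contourArea(c)
        if a<100: continue
        r=cv2.minAreaRect(c);w=np.array([onz(C,p,z+th) for p in cv2.boxPoints(r)])[:,:2]
        e=np.diff(w,axis=0);L=np.linalg.norm(e,axis=1);d=e[L[:2].argmax()]
        el=cv2.fitEllipse(c)
        print(h[0][i][3],np.round(r[0],1),a,w.mean(0).round(1),L.round(1),"dir",np.degrees(np.arctan2(d[1],d[0])).round(2),
          "ell",np.round(el[0],1),onz(C,el[0],z+th)[:2].round(1))
    return im,s,C
E
python3 -c "
from tag import *
tag('w3',0)"
```

```text
2.95 [502.8 242.6 100.2] [1.7996e+02 2.0000e-02 2.6300e+00] [-0.1 -0.7 -0.3] gap 0.9983803833315074 j7 -139.0
-1 [127.3 332.8] 1643.5 [433.1 376. ] [73.9 17.5 75.3] dir -45.94 ell [134.3 323.7] [441.4 369.7]
-1 [304. 287.] 7965.5 [471.6 250.6] [ 37.6 109.8  42.4] dir -176.72 ell [304.5 283.7] [477.4 250.4]
3 [304.8 342.8] 211.5 [431.8 248.6] [13.  12.3 13.2] dir -39.5 ell [304.9 342.6] [432.  248.5]
-1 [ 71.6 142.3] 10564.0 [562.5 394.9] [ 38.9 111.5  41.6] dir -120.15 ell [ 76.3 143.9] [563.1 393.9]
12 [136.5 181.5] 324.0 [541.7 359. ] [13.3 12.4 13.4] dir -46.52 ell [136.2 181.1] [542.  359.2]
```

Re-measured: hole (431.9, 248.5), dir 183.2°. The correction is dx +3, dy +9.8, dz −82 mm.

jog_arm:
  rows:
    - {"offset": [0.15,0.49,-1.5],"twist": [0,0,0.1]}
    - {"offset": [0.15,0.49,-1.5],"twist": [0,0,0]}
    - {"offset": [0,0,-2.4],"twist": [0,0,0]}
    - {"offset": [0,0,-1.9],"twist": [0,0,0]}
    - {"offset": [0,0,-0.9],"twist": [0,0,0]}

```text
t: 3.42
ee_pos: [506.0, 251.7, 17.5]
tcp_rot: [179.9, -0.0, 3.1]
wrist_force: [-0.2, 0.1, 0.2]
finger_gap: 1.001
```

jog_arm:
  rows:
    - {"offset": [0,0,0],"twist": [0,0,0]}
    - {"offset": [0,0,0],"twist": [0,0,0]}

```text
t: 3.58
ee_pos: [506.3, 252.9, 19.0]
tcp_rot: [-180.0, -0.1, 3.1]
wrist_force: [0.7, -0.7, 0.2]
finger_gap: 0.999
```

jog_arm:
  rows:
    - {"offset": [0,0,0],"twist": [0,0,0]}
    - {"offset": [0,0,0],"twist": [0,0,0]}
    - {"offset": [0,0,0],"twist": [0,0,0]}
    - {"offset": [0,0,0],"twist": [0,0,0]}
    - {"offset": [0,0,0],"twist": [0,0,0]}
  hand: 1
  grip_force: 30

```text
t: 4.0
ee_pos: [506.1, 253.4, 18.9]
tcp_rot: [-180.0, -0.1, 3.1]
wrist_force: [-1.5, -0.4, 5.6]
finger_gap: 0.429
```

jog_arm:
  rows:
    - {"offset": [0,0,0],"twist": [0,0,0]}
    - {"offset": [0,0,0],"twist": [0,0,0]}
    - {"offset": [0,0,0],"twist": [0,0,0]}
    - {"offset": [0,0,0],"twist": [0,0,0]}
    - {"offset": [0,0,0],"twist": [0,0,0]}

```text
t: 4.42
ee_pos: [506.1, 253.5, 18.9]
tcp_rot: [-180.0, -0.1, 3.1]
wrist_force: [-1.4, -0.9, 5.9]
finger_gap: 0.431
```

Gripped: the gap is 0.43, about 37 mm. Lift, and carry to the left of the press while turning 84°.

jog_arm:
  rows:
    - {"offset": [0,0,2],"twist": [0,0,0]}
    - {"offset": [0,0,3],"twist": [0,0,0]}
    - {"offset": [0,0,3],"twist": [0,0,0]}
    - {"offset": [1,-1.8,0],"twist": [0,0,1.29]}
    - {"offset": [1,-1.8,0],"twist": [0,0,1.29]}

```text
t: 4.83
ee_pos: [526.5, 219.1, 100.7]
tcp_rot: [-179.9, -0.3, 16.5]
wrist_force: [0.4, -1.2, -1.5]
finger_gap: 0.429
```

jog_arm:
  rows:
    - {"offset": [1,-1.8,0],"twist": [0,0,1.29]}
    - {"offset": [1,-1.8,0],"twist": [0,0,1.29]}
    - {"offset": [1,-1.8,0],"twist": [0,0,1.29]}
    - {"offset": [1,-1.8,0],"twist": [0,0,1.29]}
    - {"offset": [1,-1.8,0],"twist": [0,0,1.29]}

```text
t: 5.25
ee_pos: [576.2, 126.2, 98.3]
tcp_rot: [180.0, -0.0, 48.6]
wrist_force: [0.3, 0.3, 0.1]
finger_gap: 0.431
```

jog_arm:
  rows:
    - {"offset": [1,-1.8,0],"twist": [0,0,1.29]}
    - {"offset": [1,-1.8,0],"twist": [0,0,1.29]}
    - {"offset": [1,-1.8,0],"twist": [0,0,1.29]}
    - {"offset": [1,-1.8,0],"twist": [0,0,1.29]}
    - {"offset": [1,-1.8,0],"twist": [0,0,1.29]}

```text
t: 5.67
ee_pos: [626.1, 36.1, 98.1]
tcp_rot: [180.0, 0.0, 80.8]
wrist_force: [-0.1, 0.3, -0.4]
finger_gap: 0.431
```

jog_arm:
  rows:
    - {"offset": [1,-1.8,0],"twist": [0,0,1.3]}
    - {"offset": [0,0,0],"twist": [0,0,0]}
    - {"offset": [0,0,0],"twist": [0,0,0]}
    - {"offset": [0,0,0],"twist": [0,0,0]}

```text
t: 6.0
ee_pos: [635.4, 19.8, 98.0]
tcp_rot: [-180.0, -0.0, 87.0]
wrist_force: [-0.3, 0.2, -0.6]
finger_gap: 0.43
```

```bash
python3 -c "
from tag import *
im,s,C=tag('w4',arm.state()['ee_pos'][2]-19)"
```

```text
6.0 [635.4  19.8  98. ] [-1.7998e+02 -4.0000e-02  8.6970e+01] [-0.3  0.2 -0.6] gap 0.43006952557436084 j7 -45.0
-1 [624.  402.5] 823.0 [777.8 -41.1] [26.  14.  26.2] dir 99.37 ell [625.8 401.5] [778.5 -40.3]
-1 [319.5 323.5] 10963.5 [635.3   6.4] [37.4 66.7 41.9] dir -91.05 ell [319.3 319.5] [635.4  10.2]
```

View pics/w4.png

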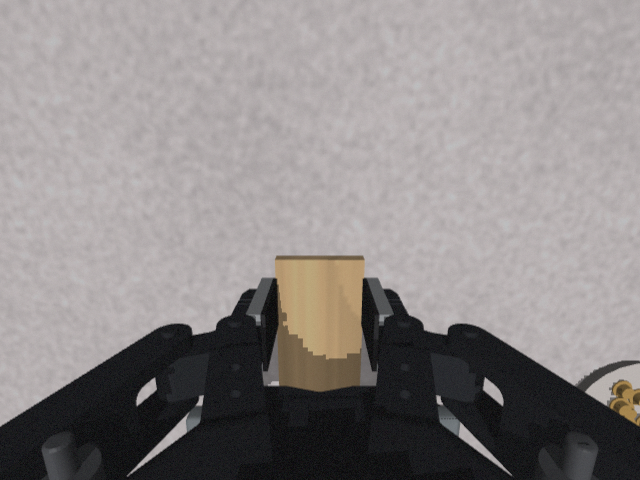

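The tag is held squarely. Its tail edge is at row ≈260, columns 276–364, and the hole is hidden by the gripper. I'll check hole and eyelet in the scene view.

```bash
python3 - <<'E'
from h import *
s=arm.state();C=cam("wrist",s);z=s["ee_pos"][2]-19+6
print("tail end",onz(C,(276,260),z),onz(C,(364,260),z))
im=arm.grab_frame("scene")[:,:,::-1].copy();cv2.imwrite("pics/s1.png",im)
S=cam("scene")
print("pred hole px",proj(S,[631.5,-54.1,z]),"eyelet",proj(S,[629.4,-149,44]))
cv2.imwrite("pics/c3.png",cv2.resize(im[240:370,260:420],None,fx=4.5,fy=4.5,interpolation=cv2.INTER_CUBIC))
E
```

```text
tail end [618.45347753  39.40628602  85.1923937 ] [655.48344097  37.52275386  85.1923937 ]
pred hole px [342.96993137 300.58897965] eyelet [311.4524059  334.83599847]
```

View pics/c3.png

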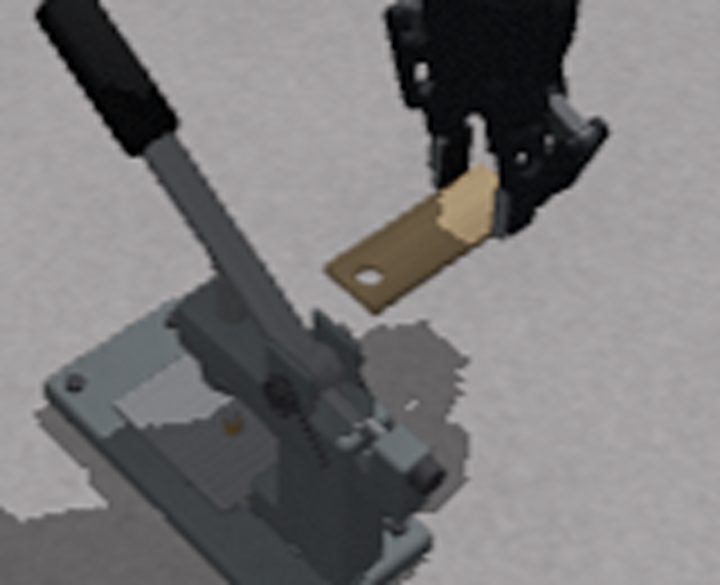

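```bash
python3 - <<'E'
from h import *
S=cam("scene")
px=lambda u,v:(260+u/4.5-.39,240+v/4.5-.39)
for z in(82,85): print("hole",onz(S,px(370,275),z))
z=85
for n,p in(("tipL",(324,268)),("tipR",(377,309))): print(n,onz(S,px(*p),z))
for z in(42,44,48): print("eyelet",onz(S,px(233,425),z))
E
```

```text
hole [628.13044473 -54.12872774  82.        ]
hole [629.90840988 -56.11385068  85.        ]
tipL [610.87095916 -69.54696084  85.        ]
tipR [647.77629697 -69.46209355  85.        ]
eyelet [ 626.60039278 -146.57951657   42.        ]
eyelet [ 627.73661319 -147.63968953   44.        ]
eyelet [ 630.009054   -149.76003544   48.        ]
```

Scene and wrist views put the hole at about (631.5, −56.3), so it must move (−2.1, −92.7) mm. First I'll lower 18 mm so it passes under the ram and over the pin.

jog_arm:
  rows:
    - {"offset": [0,0,-0.9],"twist": [0,0,0]}
    - {"offset": [0,0,-0.9],"twist": [0,0,0]}
    - {"offset": [0,-2,0],"twist": [0,0,0]}
    - {"offset": [0,-2,0],"twist": [0,0,0]}
    - {"offset": [-0.1,-2,0],"twist": [0,0,0]}

```text
t: 6.52
ee_pos: [634.3, -40.6, 78.8]
tcp_rot: [-179.9, 0.0, 87.1]
wrist_force: [-0.1, 0.5, 0.2]
finger_gap: 0.428
```

jog_arm:
  rows:
    - {"offset": [-0.1,-1.6,0],"twist": [0,0,0]}
    - {"offset": [0,-1.0,0],"twist": [0,0,0]}
    - {"offset": [0,-0.67,0],"twist": [0,0,0]}
    - {"offset": [0,0,0],"twist": [0,0,0]}
    - {"offset": [0,0,0],"twist": [0,0,0]}

```text
t: 6.93
ee_pos: [633.7, -72.5, 79.8]
tcp_rot: [-180.0, -0.0, 87.1]
wrist_force: [0.2, 0.4, -0.0]
finger_gap: 0.43
```

```bash
python3 - <<'E'
from h import *
s=arm.state();print(s["t"],s["ee_pos"],s["tcp_rot"],s["wrist_force"])
im=arm.grab_frame("scene")[:,:,::-1].copy();S=cam("scene");t=arm.grab_frame("top")[:,:,::-1].copy()
print("hole at z=67",proj(S,[629.4,-149,67])-[270,270],"pin top",proj(S,[629.4,-149,53.5])-[270,270])
o=np.zeros((550,800,3),np.uint8)
o[:,:400]=cv2.resize(im[270:380,270:350],(400,550),interpolation=cv2.INTER_CUBIC)
o[:,400:]=cv2.resize(t[165:275,340:420],(400,550),interpolation=cv2.INTER_CUBIC)
cv2.imwrite("pics/c4.png",o)
E
```

```text
6.9333 [633.68423092 -72.54595398  79.81945948] [-1.79996787e+02 -4.70449676e-02  8.70730431e+01] [ 0.1912115   0.42256129 -0.04911372]
hole at z=67 [41.44518846 58.24004328] pin top [41.44944877 62.13351022]
```

View pics/c4.png

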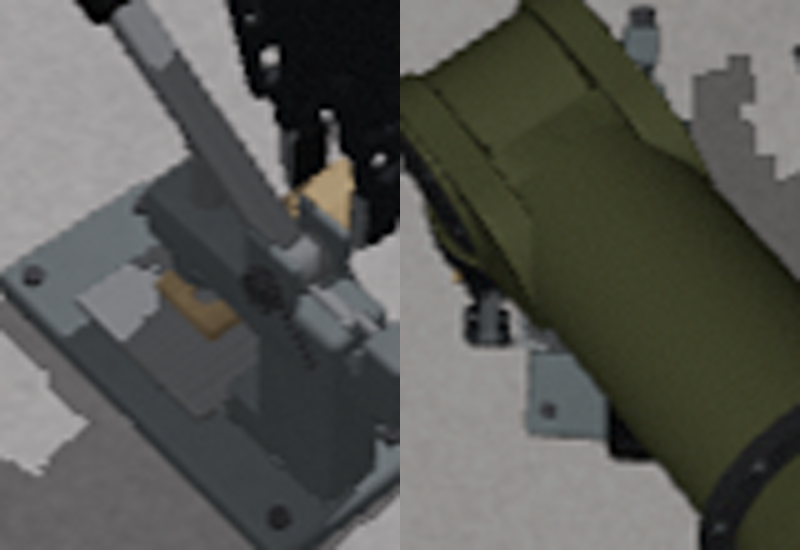

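In the scene crop the hole sits at about (205,293) against a predicted (207,291), so it's aligned to about 0.5 px. I'll lower gently and watch the force.

jog_arm:
  rows:
    - {"offset": [0,0,-0.5],"twist": [0,0,0]}
    - {"offset": [0,0,-0.4],"twist": [0,0,0]}
    - {"offset": [0,0,-0.3],"twist": [0,0,0]}
    - {"offset": [0,0,0],"twist": [0,0,0]}

```text
t: 7.37
ee_pos: [633.2, -73.2, 67.0]
tcp_rot: [-179.9, 0.0, 87.1]
wrist_force: [-1.0, -0.2, -0.1]
finger_gap: 0.431
```

jog_arm:
  rows:
    - {"offset": [0,0,-0.2],"twist": [0,0,0]}
    - {"offset": [0,0,-0.2],"twist": [0,0,0]}
    - {"offset": [0,0,-0.2],"twist": [0,0,0]}
    - {"offset": [0,0,0],"twist": [0,0,0]}
    - {"offset": [0,0,0],"twist": [0,0,0]}

```text
t: 7.78
ee_pos: [633.6, -73.4, 61.9]
tcp_rot: [-180.0, -0.0, 87.1]
wrist_force: [0.2, -0.2, -0.7]
finger_gap: 0.431
```

jog_arm:
  rows:
    - {"offset": [0,0,-0.1],"twist": [0,0,0]}
    - {"offset": [0,0,-0.1],"twist": [0,0,0]}
    - {"offset": [0,0,0],"twist": [0,0,0]}
    - {"offset": [0,0,0],"twist": [0,0,0]}

```text
t: 8.12
ee_pos: [633.7, -73.4, 60.0]
tcp_rot: [180.0, -0.0, 87.1]
wrist_force: [-0.5, -0.8, -1.0]
finger_gap: 0.43
```

jog_arm:
  rows:
    - {"offset": [0,0,-0.1],"twist": [0,0,0]}
    - {"offset": [0,0,0],"twist": [0,0,0]}
    - {"offset": [0,0,0],"twist": [0,0,0]}

```text
t: 8.37
ee_pos: [633.7, -73.4, 59.0]
tcp_rot: [180.0, -0.0, 87.0]
wrist_force: [-0.2, 0.6, 0.3]
finger_gap: 0.433
```

```bash
python3 - <<'E'
from h import *
s=arm.state();print(s["t"],s["ee_pos"],s["tcp_rot"],s["wrist_force"],s["wrist_torque"])
im=arm.grab_frame("scene")[:,:,::-1].copy();S=cam("scene")
cv2.imwrite("pics/c5.png",cv2.resize(im[310:360,285:345],(720,600),interpolation=cv2.INTER_CUBIC))
E
```

```text
8.3667 [633.74353592 -73.36735183  59.00648822] [ 1.79995891e+02 -4.36390172e-03  8.70499303e+01] [-0.2368395   0.58225247  0.30856116] [0.1630391  0.06436157 0.00299401]
```

View pics/c5.png

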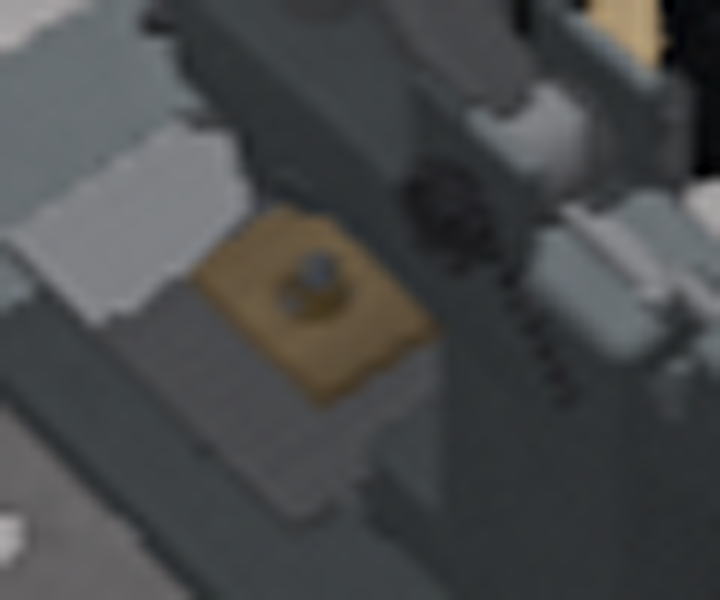

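The pin and brass barrel stand in the tag's hole at about (315,280). I'll lower to contact and release slowly.

jog_arm:
  rows:
    - {"offset": [0,0,-0.05],"twist": [0,0,0]}
    - {"offset": [0,0,-0.05],"twist": [0,0,0]}
    - {"offset": [0,0,0],"twist": [0,0,0]}
    - {"offset": [0,0,0],"twist": [0,0,0]}

```text
t: 8.75
ee_pos: [633.8, -73.3, 58.6]
tcp_rot: [180.0, 0.0, 87.1]
wrist_force: [-0.9, 0.6, 5.5]
finger_gap: 0.434
```

jog_arm:
  rows:
    - {"offset": [0,0,0],"twist": [0,0,0]}
    - {"offset": [0,0,0],"twist": [0,0,0]}
    - {"offset": [0,0,0],"twist": [0,0,0]}
    - {"offset": [0,0,0],"twist": [0,0,0]}
    - {"offset": [0,0,0],"twist": [0,0,0]}
  hand: 0.2

```text
t: 9.17
ee_pos: [633.7, -73.5, 57.8]
tcp_rot: [-180.0, 0.0, 87.0]
wrist_force: [-0.0, -0.8, 0.1]
finger_gap: 0.796
```

jog_arm:
  rows:
    - {"offset": [0,0,0.3],"twist": [0,0,0]}
    - {"offset": [0,0,1],"twist": [0,0,0]}
    - {"offset": [0,0,2],"twist": [0,0,0]}
    - {"offset": [0,0,2],"twist": [0,0,0]}
    - {"offset": [0,0.5,2],"twist": [0,0,0]}

```text
t: 9.58
ee_pos: [633.7, -69.4, 132.4]
tcp_rot: [-180.0, 0.0, 87.0]
wrist_force: [1.0, -0.9, 0.0]
finger_gap: 0.796
```

jog_arm:
  rows:
    - {"offset": [0,1.5,2.5],"twist": [0,0,0]}
    - {"offset": [0,1.5,3],"twist": [0,0,0]}
    - {"offset": [0,1.5,3],"twist": [0,0,0]}
    - {"offset": [0,1.5,3],"twist": [0,0,0]}
    - {"offset": [0,0,3],"twist": [0,0,0]}

```text
t: 10.0
ee_pos: [632.9, -3.9, 279.1]
tcp_rot: [179.9, -0.2, 87.4]
wrist_force: [0.4, 0.6, 0.5]
finger_gap: 0.801
```

jog_arm:
  rows:
    - {"offset": [0,0,3],"twist": [0,0,0]}
    - {"offset": [0,0,3],"twist": [0,0,0]}
    - {"offset": [0,0,0],"twist": [0,0,0]}
    - {"offset": [0,0,0],"twist": [0,0,0]}
  hand: 1

```text
t: 10.33
ee_pos: [634.0, -7.4, 338.8]
tcp_rot: [179.8, -0.0, 87.1]
wrist_force: [0.7, 0.2, -0.4]
finger_gap: 0.236
```

```bash
python3 - <<'E'
from h import *
s=arm.state();print(s["t"],s["ee_pos"],s["tcp_rot"],s["wrist_force"],s["joint_positions"])
im=arm.grab_frame("scene")[:,:,::-1].copy();C=cam("wrist",s);w=arm.grab_frame("wrist")[:,:,::-1].copy()
cv2.imwrite("pics/w6.png",w)
o=np.zeros((480,800,3),np.uint8)
o[:,:400]=cv2.resize(im[290:380,275:350],(400,480),interpolation=cv2.INTER_CUBIC)
o[:300,400:]=cv2.resize(w,(400,300),interpolation=cv2.INTER_AREA)
cv2.imwrite("pics/c6.png",o)
E
```

```text
10.3333 [633.99554873  -7.37110189 338.75022885] [ 1.79766668e+02 -3.86242009e-02  8.70880139e+01] [ 0.66774621  0.17917122 -0.42101748] [ 29.90929806  35.67017111 -61.14980335  75.21625262  30.87256973
  86.06745716 -31.07590843]
```

View pics/c6.png

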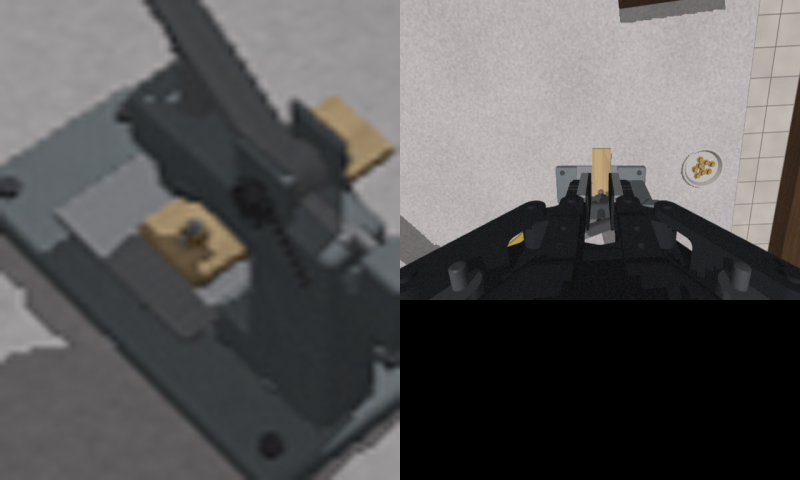

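The tag lies on the eyelet with the barrel and pin in its hole (left panel, about (192,232)) and its tail out to the left. The gripper is clear. Next, move above the lever pad, expected at (529.5, −143.9, 235), with the fingers shut.

jog_arm:
  rows:
    - {"offset": [-2.05,-2.73,0],"twist": [0,0,0]}
    - {"offset": [-2.05,-2.73,0],"twist": [0,0,0]}
    - {"offset": [-2.05,-2.73,0],"twist": [0,0,0]}
    - {"offset": [-2.05,-2.73,0],"twist": [0,0,0]}
    - {"offset": [-2.05,-2.73,0],"twist": [0,0,0]}
  hand: 1

```text
t: 10.85
ee_pos: [529.4, -146.2, 334.6]
tcp_rot: [-179.9, -0.0, 87.1]
wrist_force: [-0.5, -0.9, -0.2]
finger_gap: 0.0
```

jog_arm:
  rows:
    - {"offset": [0,0,-2],"twist": [0,0,0]}
    - {"offset": [0,0,-2],"twist": [0,0,0]}
    - {"offset": [0,0,-1.5],"twist": [0,0,0]}
    - {"offset": [0,0,0],"twist": [0,0,0]}
    - {"offset": [0,0,0],"twist": [0,0,0]}

```text
t: 11.27
ee_pos: [530.4, -145.1, 280.0]
tcp_rot: [-179.8, -0.0, 87.1]
wrist_force: [0.5, -0.2, 0.3]
finger_gap: -0.001
```

jog_arm:
  rows:
    - {"offset": [0,0.1,-0.8],"twist": [0,0,0]}
    - {"offset": [0,0,-0.6],"twist": [0,0,0]}
    - {"offset": [0,0,-0.5],"twist": [0,0,0]}
    - {"offset": [0,0,-0.4],"twist": [0,0,0]}
    - {"offset": [0,0,0],"twist": [0,0,0]}

```text
t: 11.68
ee_pos: [530.9, -143.9, 257.2]
tcp_rot: [-179.9, -0.0, 87.1]
wrist_force: [-1.0, 0.5, 0.0]
finger_gap: -0.001
```

jog_arm:
  rows:
    - {"offset": [0,0,-0.3],"twist": [0,0,0]}
    - {"offset": [0,0,-0.3],"twist": [0,0,0]}
    - {"offset": [-0.1,0,-0.4],"twist": [0,0,0]}
    - {"offset": [-0.2,0,-0.4],"twist": [0,0,0]}
    - {"offset": [0,0,0],"twist": [0,0,0]}

```text
t: 12.1
ee_pos: [528.9, -143.5, 244.9]
tcp_rot: [179.9, 0.0, 87.1]
wrist_force: [0.3, 0.1, 7.2]
finger_gap: -0.0
```

Contact at 7 N. I'll follow the arc down.

jog_arm:
  rows:
    - {"offset": [-0.5,0,-0.9],"twist": [0,0,0]}
    - {"offset": [-0.45,0,-0.9],"twist": [0,0,0]}
    - {"offset": [-0.4,0.05,-0.9],"twist": [0,0,0]}
    - {"offset": [-0.35,0,-0.9],"twist": [0,0,0]}
    - {"offset": [-0.3,0.05,-0.9],"twist": [0,0,0]}

```text
t: 12.52
ee_pos: [511.1, -142.5, 200.8]
tcp_rot: [179.6, -0.0, 87.0]
wrist_force: [5.9, -0.9, 10.1]
finger_gap: 0.0
```

jog_arm:
  rows:
    - {"offset": [-0.2,0,-0.9],"twist": [0,0,0]}
    - {"offset": [-0.15,0,-0.8],"twist": [0,0,0]}
    - {"offset": [-0.1,0,-0.5],"twist": [0,0,0]}
    - {"offset": [0,0,0],"twist": [0,0,0]}
    - {"offset": [0,0,0],"twist": [0,0,0]}

```text
t: 12.93
ee_pos: [506.9, -142.3, 178.9]
tcp_rot: [179.6, -0.0, 87.1]
wrist_force: [3.5, 0.0, 10.8]
finger_gap: 0.001
```

jog_arm:
  rows:
    - {"offset": [-0.05,0,-0.4],"twist": [0,0,0]}
    - {"offset": [-0.05,0,-0.4],"twist": [0,0,0]}
    - {"offset": [0,0,-0.2],"twist": [0,0,0]}
    - {"offset": [0,0,0],"twist": [0,0,0]}
    - {"offset": [0,0,0],"twist": [0,0,0]}

```text
t: 13.35
ee_pos: [505.8, -142.3, 169.2]
tcp_rot: [179.6, -0.0, 87.1]
wrist_force: [2.3, 0.2, 12.2]
finger_gap: 0.001
```

```bash
python3 - <<'E'
from h import *
s=arm.state();print(s["t"],s["ee_pos"],s["wrist_force"])
im=arm.grab_frame("scene")[:,:,::-1].copy();S=cam("scene");print(proj(S,[501.6,-142.5,151]),proj(S,[529.4,-144,235]))
cv2.imwrite("pics/c7.png",cv2.resize(im[230:380,200:380],None,fx=4,fy=4,interpolation=cv2.INTER_CUBIC))
E
```

```text
13.35 [ 505.83569639 -142.29953842  169.15267784] [ 2.30249315  0.22675701 12.17024729]
[273.94448278 269.03883725] [280.04153439 247.47300647]
```

View pics/c7.png

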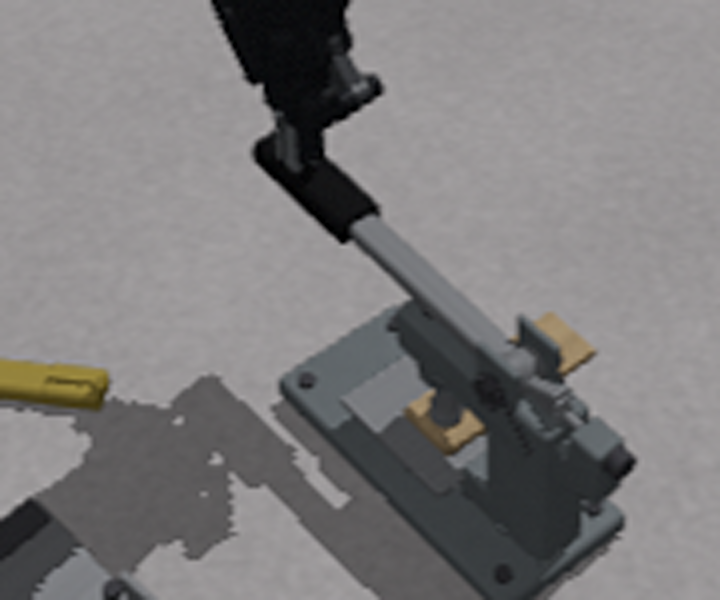

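The lever is down and the ram is on the flat tag. The tip is at about z 150 mm, which matches the third click (151). I'll add 2 mm of margin, short of the end stop, and hold.

jog_arm:
  rows:
    - {"offset": [0,0,-0.1],"twist": [0,0,0]}
    - {"offset": [0,0,-0.1],"twist": [0,0,0]}
    - {"offset": [0,0,0],"twist": [0,0,0]}
    - {"offset": [0,0,0],"twist": [0,0,0]}
    - {"offset": [0,0,0],"twist": [0,0,0]}

```text
t: 13.82
ee_pos: [505.7, -142.3, 167.2]
tcp_rot: [179.6, -0.0, 87.1]
wrist_force: [2.2, 0.8, 12.8]
finger_gap: -0.0
```

jog_arm:
  rows:
    - {"offset": [0,0,0],"twist": [0,0,0]}
    - {"offset": [0,0,0],"twist": [0,0,0]}
    - {"offset": [0,0,0],"twist": [0,0,0]}
    - {"offset": [0,0,0],"twist": [0,0,0]}
    - {"offset": [0,0,0],"twist": [0,0,0]}

```text
t: 14.23
ee_pos: [505.7, -142.3, 167.3]
tcp_rot: [179.6, -0.0, 87.1]
wrist_force: [3.0, 1.0, 12.9]
finger_gap: 0.004
```

```bash
python3 - <<'E'
from h import *
s=arm.state();print(s["t"],s["ee_pos"],s["wrist_force"])
im=arm.grab_frame("scene")[:,:,::-1].copy()
cv2.imwrite("pics/c8.png",cv2.resize(im[310:360,285:355],(770,550),interpolation=cv2.INTER_CUBIC))
E
```

```text
14.2333 [ 505.73676272 -142.27688951  167.28955473] [ 2.97462754  1.00004904 12.87244664]
```

View pics/c8.png

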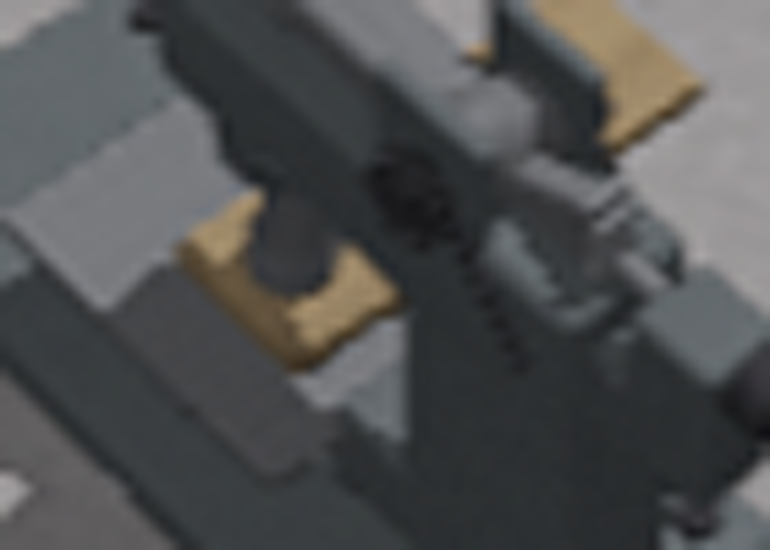

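The ram sits just above the tag, whose corners have stayed in the same pixels as when it was seated. The push is steady at about 13 N, so I'm handing in.

```bash
python3 -c "
from station import arm
print(arm.close_job()); s=arm.state(); print(s['t'],s['ee_pos'],s['wrist_force'])"
```

```text
the job is handed in; nothing more can be done
None
the job is handed in; nothing more can be done
```

I set the tag's hole over the eyelet with its tail out to the left of the press and let go. I then pushed the lever down with the shut fingers and handed the job in while holding it, about 14 s into the 58 s allowed.

- **Lever:** the fingertips ended at about z 148 mm, past the 151 mm expected at the third click. I estimate about 0.49 rad, short of the 0.51 end stop. The push was steady at about 13 N, within the 11–15 N expected there. The lever angle is inferred from finger height and force, because the joint could not be read directly.
- **Tag:** in the last picture it lies flat under the ram, and its corners are within about 1 pixel of where they were when it was seated. I saw the barrel and pin through the hole before pressing, and the fingers were clear of the tag.
- **Measurements that disagreed:** before placing, different estimates of the hole's position differed by about 3 mm. I used a compromise, and it went down over the eyelet with no side force before touching the table.
- **Other things:** nothing touched the pencil box, punch, pen or highlighter on the paths I took, though I did not measure their positions again at the end.

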